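Touch-dry check of three primed figures

ROBOT

A 6-joint arm with a two-finger parallel gripper is mounted at the origin on the work surface; the furniture and walls round the work are solid. World frame = base frame: x ahead of the robot, y to its left, z up, the work surface at z = 0. Lengths are in m, angles in rad, forces in N, time in s.
With the tool pointing down it reaches from about 0.275 to 0.75 m from the base axis. Payload 10.2 kg.
Tool frame: the origin (TCP) lies midway between the tips of the shut fingers; the grasp point (between the pads) lies 19 mm behind it; z points along the fingers, y is the line along which they close (so a half turn about z gives the same grasp; the last joint's range is limited). The gripper opens to 88 mm and grips with 3 to 60 N. Pads are 18 mm wide; open, the fingers measure 123 mm over their backs; the gripper's body (75 mm by 187 mm) begins 45 mm behind the grasp point.
Start: joints at [1.118, 0.313, 1.498, -0, 1.331, -0.223], TCP at [0.12, 0.511, 0.239] pointing down, gripper open.
Joint ranges: [-2.94, 2.94], [-0.97, 2.17], [0.19, 2.56], [-1.23, 4.37], [0.02, 3.11], [-2.88, 2.88]. Speed limits (rad/s): [2.39, 2.39, 3.01, 3.14, 3.14, 3.14].

INTERFACE

Orientations are given as a unit quaternion [w, x, y, z].
In Python, from station import robot gives the robot as it stands.
- The arm moves only by the shell command python3 -m creep 'ROWS' [OPENING] [FORCE]. ROWS is JSON, a list of rows, each a list of 2 entries, a list of its own where there are three numbers: the shift along the tool's x, y, z in m, then the turn about the tool's z in rad. In form: [[[dx, dy, dz], turn], ...]. A call has exactly 10 rows; each row is the pose to reach, as a shift and turn from the pose commanded when the call began, along the tool's axes at that moment; what a row does not reach only later rows make up. A row lasts 1/8 s, in which the tool goes at most 62.5 mm and 10.7 degrees, less where a joint would pass 70% of its speed; a pose out of reach is approached as far as the arm can. A call with a gripper value outside its range is refused whole. OPENING is the opening, from 0 (shut) to 1 (fully open), set as the call begins (- or left out, the last holds). The fingers move at their own pace and stop on an object; FORCE is the grip in N (left out, the last holds). Time passes only in rows, so rows that repeat a pose let the fingers close, or fill a call up. It gives the time, the measured TCP pose, the force, the opening and the grip force at its end, in the units of the state.
- robot.get_obs(): the state, without advancing time (a new reading comes with each control period).
- robot.camera(name): name is "scene" or "top" or "wrist"; returns a dict with "frame" (384x512x3 uint8, red, green, blue), "intrinsics" (3x3 intrinsics, pixels), "R" (3x3) and "t" (3): a world point X has camera coordinates R X + t; the wrist camera has in their place "T_tool_cam" (4x4, takes a point from camera to tool coordinates, whose origin is the TCP and whose axes are the flange's). Camera axes: x right, y down, z forward; pixel columns grow to the right and rows downward; lengths in m; the calibration is good to about 2 mm. A picture is of the moment at which its call begins: read the wrist's pose just before it. There is no depth.
- robot.finish_job(): hands the job in; it is judged then, once.
The state is a dict: "time_s": time; "joint_positions": joint angles; "qvel": joint speeds; "effort": joint torques, N m; "position": TCP position; "tcp_rot": TCP orientation; "wrist_force": force on the tool from outside, world axes, zero at the start; "moment": the same for the moment, N m; "grip_width": finger opening in m; "gripper_force": force on a finger pad.
Only numpy, scipy, OpenCV 4.12 (cv2) and the standard library are available. Lean on these libraries where they do the work, as an engineer would, in place of code of your own. Each camera call takes 0.05 s, during which the arm holds its last target. There are 200 camera calls.

TASK

Check whether the primer on the three grey figures standing in front of you is dry (not the lone one at the far right-hand corner of the table): with the gripper shut, touch each lightly on the crown of its head from above with the fingertips and rest there for a moment, first the shortest figure, then the middle one, then the tallest (the one with a topknot). Come down slowly and press gently, keep the figures standing where they are, never grip or lift them, and leave the red doll, the little loose head and the small bottle undisturbed. Finish with the hand clear.

Things in the scene. Friction and masses are not known exactly. Their poses are not given: they have to be found in the camera images.
- figure_b: Shortest grey primed figure (a rounded doll blank with a round head), loose, about 57 x 66 mm, 107 mm tall, about 0.3 kg. Origin: centre of its underside on the table; z up, yaw arbitrary.
- figure_a: Middle grey primed figure of the same kind, loose, 67 x 78 mm, 135 mm tall, plain round head, about 0.3 kg. Origin: centre of its underside on the table; z up.
- figure_c: Tallest grey primed figure, loose, 63 x 80 mm, 146 mm tall with a small topknot on its head, about 0.3 kg. Origin: centre of its underside on the table; z up.
- crown_b (a point): Highest point of the shortest figure's head, the spot to touch. The head is a hard round dome about 40 mm across; it does not give, so come down on it slowly (about 10 mm/s). Axes as the figure's, z up.
- crown_a (a point): Highest point of the middle figure's head, the spot to touch. The head is a hard round dome about 45 mm across; come down slowly here too. Axes as the figure's, z up.
- crown_c (a point): Top of the tallest figure's topknot, a hard bump about 20 mm across, the spot to touch; it stands 8 mm off the middle of the head; come down slowly here too. Axes as the figure's, z up.
- red_doll: Loose finished doll with a red body and white head, 72 x 69 mm, 118 mm tall, standing behind the figures; not to be disturbed. Origin: centre of its underside.
- small_head: Loose small unpainted puppet head, 37 x 36 x 42 mm, standing among the figures; not to be disturbed. Origin: centre of its underside.
- gloss_bottle: Loose small white bottle, 31 mm across, 66 mm tall, standing among the figures; not to be disturbed. Origin: centre of its underside.
Mind the look-alikes: they are no part of the job. What is shaped like the figure_c but purple is not meant.

How it is judged:
On the way, in this order (a step that is already met when the one before it is completed fails the run):
1. The shut fingertips rest on the crown of the shortest figure from above, touching no other figure (contact force between the fingers and figure_b above 0.3 N and horizontal distance between the grasp point and crown_b below 0.035 m and z of the grasp point in the frame of crown_b above 0.004 m and contact force between the fingers and figure_a below 0.1 N and contact force between the fingers and figure_c below 0.1 N), for 0.1 s.
2. The shut fingertips rest on the crown of the middle-height figure from above, touching no other figure (contact force between the fingers and figure_a above 0.3 N and horizontal distance between the grasp point and crown_a below 0.035 m and z of the grasp point in the frame of crown_a above 0.004 m and contact force between the fingers and figure_b below 0.1 N and contact force between the fingers and figure_c below 0.1 N), for 0.1 s.
3. The shut fingertips rest on the crown of the tallest figure from above, touching no other figure (contact force between the fingers and figure_c above 0.3 N and horizontal distance between the grasp point and crown_c below 0.035 m and z of the grasp point in the frame of crown_c above 0.004 m and contact force between the fingers and figure_b below 0.1 N and contact force between the fingers and figure_a below 0.1 N), for 0.1 s.
At the end, for the whole second after the job is handed in: After the three touches in order, the three figures, the doll, the little head and the bottle all stand upright (within 0.15 rad), at rest, each within 20 mm of where it started (distance of each of figure_b, figure_a, figure_c, red_doll, small_head, gloss_bottle from where it was at the start of the episode below 0.02 m and angle between each of figure_b, figure_a, figure_c, red_doll, small_head, gloss_bottle's own z axis and vertical below 0.15 rad and linear speed of each of figure_b, figure_a, figure_c, red_doll, small_head, gloss_bottle below 0.02 m/s).
It fails at once if A figure is pressed or knocked with more than 40 N (contact force between any of the fingers, the arm and figure_b above 40 N or contact force between any of the fingers, the arm and figure_a above 40 N or contact force between any of the fingers, the arm and figure_c above 40 N).
It fails at once if A figure is pushed more than 20 mm from its place or tipped more than 0.35 rad (distance of any of figure_b, figure_a, figure_c from where it was at the start of the episode above 0.02 m or angle between any of figure_b, figure_a, figure_c's own z axis and vertical above 0.35 rad).
It fails at once if A figure is lifted off the table (height (world z) of any of figure_b, figure_a, figure_c above 0.012 m).
It fails at once if The doll, the little head or the bottle is moved more than 20 mm or tipped more than 0.35 rad (distance of any of red_doll, small_head, gloss_bottle from where it was at the start of the episode above 0.02 m or angle between any of red_doll, small_head, gloss_bottle's own z axis and vertical above 0.35 rad).
It also fails if it takes over 54 s, if anything falls off the work surface, if the arm or the gripper's body presses on something with over 40 N, if the wrist force passes 120 N, or if a joint passes its speed limit or range.

## Working session

There is one attempt and no reset: what is moved stays moved. The work goes in short steps, Python scripts to look and compute and a shell command to move; the robot and the scene stay as the last step left them, time stands still between calls to the robot, and variables do not carry over. Pictures are saved under pics/ and viewed, at most 10 in all, crops included, and the job is handed in when it is done.

```bash
mkdir -p pics
cat > h.py <<'E'
import numpy as np, cv2
from station import robot
def save(n,fn):
    c=robot.camera(n); cv2.imwrite(fn,c['frame'][:,:,::-1]); np.savez(fn[:-4]+'.npz',**{k:v for k,v in c.items()}); return c
def ray(c,u,v):
    K=np.array(c['intrinsics']);R=np.array(c['R']);t=np.array(c['t'])
    return -R.T@t, R.T@np.linalg.solve(K,[u,v,1.])
def onz(c,u,v,z):
    o,d=ray(c,u,v); return o+d*(z-o[2])/d[2]
def proj(c,X):
    p=np.array(c['intrinsics'])@(np.array(c['R'])@X+np.array(c['t'])); return p[:2]/p[2]
def tri(c1,p1,c2,p2):
    o1,d1=ray(c1,*p1);o2,d2=ray(c2,*p2)
    s=np.linalg.lstsq(np.c_[d1,-d2],o2-o1,rcond=None)[0]
    a=o1+s[0]*d1;b=o2+s[1]*d2; return (a+b)/2,np.linalg.norm(a-b)
E
python3 - <<'E'
from h import *
a=save('scene','pics/s0.png');b=save('top','pics/t0.png')
for c in(a,b): print(np.round(-np.array(c['R']).T@c['t'],3),np.round(c['R'],2).tolist(),np.array(c['intrinsics']).tolist())
o=robot.get_obs();print(o)
E
```

```text
[-0.041 -0.339  0.692] [[0.45, -0.89, -0.02], [-0.6, -0.29, -0.74], [0.66, 0.34, -0.67]] [[389.3650325162701, 0.0, 249.33974931998898], [0.0, 389.3650325162701, 187.21907190598097], [0.0, 0.0, 1.0]]
[ 0.358 -0.049  1.213] [[0.02, -1.0, 0.01], [-0.99, -0.02, -0.15], [0.15, -0.0, -0.99]] [[404.8455708506061, 0.0, 253.00369068281736], [0.0, 404.8455708506061, 191.91533553658817], [0.0, 0.0, 1.0]]
{'time_s': 0.1, 'joint_positions': array([ 1.11761021e+00,  3.13404133e-01,  1.49834667e+00, -2.47637124e-05,
        1.33099779e+00, -2.23364894e-01]), 'qvel': array([ 0.0010559 , -0.00220646, -0.00155607,  0.00023164,  0.00119987,
       -0.00041539]), 'effort': array([ 3.98539021e-03, -4.02813292e+01, -2.52644044e+01,  6.96416432e-02,
        3.43171391e-02, -4.25301027e-05]), 'position': array([0.11949947, 0.51099669, 0.23821857]), 'tcp_rot': array([-1.80462000e-04,  1.14654944e-01,  9.93405209e-01, -5.49208489e-04]), 'wrist_force': array([ 0.17088261,  0.98435499, -0.99416877]), 'moment': array([ 0.01593049, -0.00722087, -0.04416728]), 'gripper_force': 0.0, 'grip_width': 0.0878876738109462}
```

View pics/s0.png

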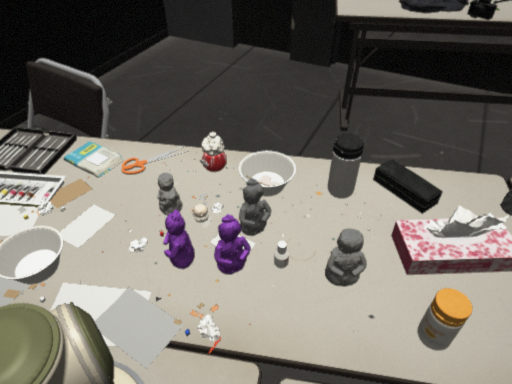

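View pics/t0.png

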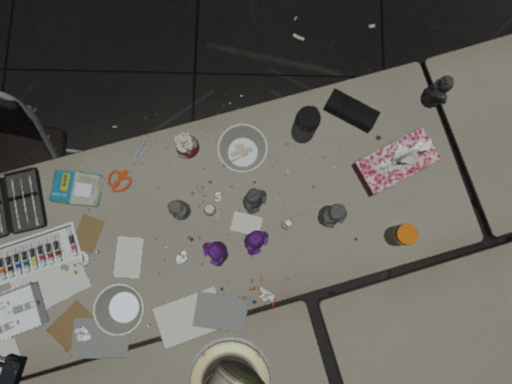

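The scene picture shows three candidate grey figures in front, at about (168,190), (253,205) and (347,255). There are purple look-alikes at (178,240) and (231,245), and the lone grey figure is at top-view pixel (437,92). I'll confirm sizes and the topknot in an enlarged crop.

Run:
```python
from h import *
s=cv2.imread('pics/s0.png')[155:290,140:380];t=cv2.imread('pics/t0.png')[175:240,160:360]
s=cv2.resize(s,(720,405),interpolation=3);t=cv2.resize(t,(600,195),interpolation=3)
o=np.zeros((600,720,3),np.uint8);o[:405]=s;o[405:,:600]=t
o=np.clip(o*1.6,0,255).astype(np.uint8);cv2.imwrite('pics/crop.png',o)
```

```text
(no output)
```

View pics/crop.png

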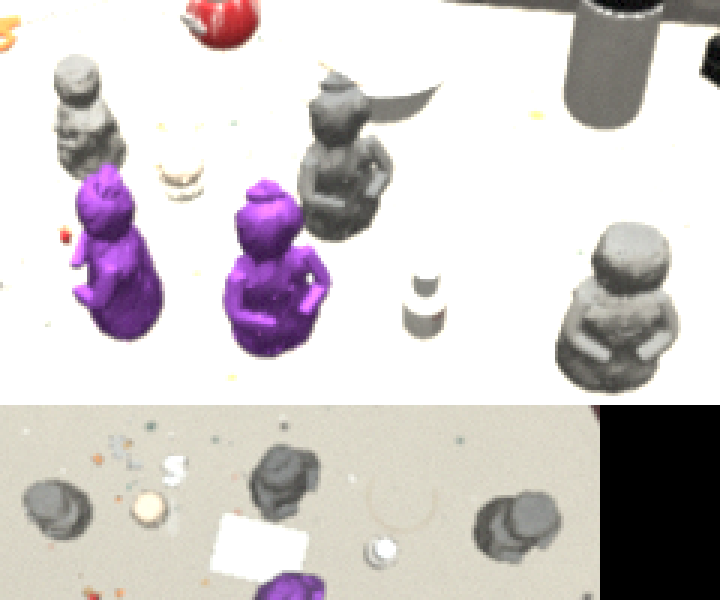

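The crop settles it. The left figure at scene (166,180) is the smallest with a round head, so it is figure_b. The right one at (350,241) is larger with a plain round head, so it is figure_a. The middle one has a topknot at (252,182), so it is figure_c. The purple ones and the far-corner one are excluded.

Run:
```python
from h import *
a=dict(np.load('pics/s0.npz'));b=dict(np.load('pics/t0.npz'))
P={'B':((165.7,180.3),(175.7,207.3),.087),'A':((350.3,241),(337.7,212),.1125),'C':((252,182),(254.3,194),.139)}
for k,(p,q,z) in P.items():
    x,e=tri(a,p,b,q);print(k,x.round(4),round(e,4),'scene@z',onz(a,*p,z)[:2].round(4),'top@z',onz(b,*q,z)[:2].round(4))
# base check: red doll/bottle etc heights
print('purple tops',onz(b,215,248,.14).round(3),onz(b,258,238,.14).round(3))
from scipy.spatial.transform import Rotation as R
o=robot.get_obs();q=o['tcp_rot'];print(R.from_quat([q[1],q[2],q[3],q[0]]).as_matrix().round(4))
c=robot.camera('wrist');print(np.array(c['T_tool_cam']).round(3).tolist())
```

```text
B [0.4824 0.1588 0.092 ] 0.0031 scene@z [0.4877 0.1617] top@z [0.482  0.1609]
A [ 0.4746 -0.2857  0.1134] 0.0013 scene@z [ 0.4751 -0.285 ] top@z [ 0.475  -0.2865]
C [ 0.5148 -0.0563  0.1441] 0.0027 scene@z [ 0.5191 -0.0526] top@z [ 0.5163 -0.0575]
purple tops [0.371 0.043 0.14 ] [ 0.399 -0.069  0.14 ]
[[-9.737e-01  2.278e-01 -5.000e-04]
 [ 2.278e-01  9.737e-01 -1.000e-03]
 [ 2.000e-04 -1.100e-03 -1.000e+00]]
[[0.0, -0.962, -0.271, 0.069], [1.0, 0.0, 0.0, 0.0], [-0.0, -0.271, 0.962, -0.148], [0.0, 0.0, 0.0, 1.0]]
```

```bash
python3 -m creep '[[[-0.017,-0.010,0],0],[[-0.052,-0.031,0],0],[[-0.100,-0.059,0],0],[[-0.152,-0.090,0.005],0],[[-0.204,-0.121,0.01],0],[[-0.257,-0.152,0.015],0],[[-0.309,-0.183,0.02],0],[[-0.361,-0.214,0.025],0],[[-0.409,-0.243,0.03],0],[[-0.435,-0.258,0.033],0]]' 0 10
python3 - <<'E'
from h import *
from scipy.spatial.transform import Rotation as R
o=robot.get_obs();c=save('wrist','pics/w1.png');q=o['tcp_rot'];M=R.from_quat([q[1],q[2],q[3],q[0]]).as_matrix();print(o['position'],M.round(3).tolist(),o['wrist_force'],o['grip_width'])
T=np.array(c['T_tool_cam']);W=np.eye(4);W[:3,:3]=M;W[:3,3]=o['position'];W=W@T
c['R']=W[:3,:3].T;c['t']=-c['R']@W[:3,3]
print(proj(c,[.484,.161,.107]),proj(c,o['position']),onz(c,256,192,.1))
E
```

```text
time_s: 1.4
position: [0.4857, 0.1577, 0.2053]
tcp_rot: [-0.0, 0.116, 0.993, -0.0]
wrist_force: [-0.1, 0.7, -0.7]
grip_width: 0.0004
gripper_force: 0.0
[0.48565793 0.15766076 0.2053158 ] [[-0.973, 0.231, -0.0], [0.231, 0.973, -0.0], [0.0, -0.0, -1.0]] [-0.09416684  0.7297685  -0.6587406 ] 0.0004109610925064499
[263.78612058 194.13414705] [259.84686586 251.82447761] [0.48274155 0.15502722 0.1       ]
```

View pics/w1.png

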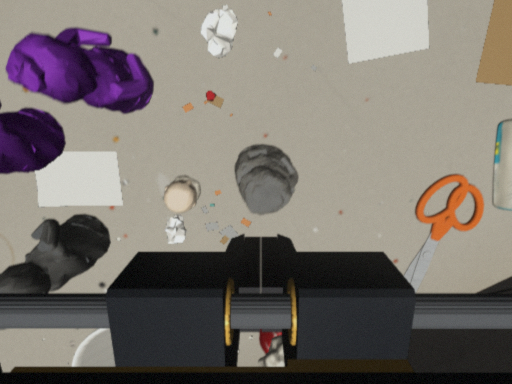

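The head of figure_b is at about pixel (267,188), right where the predicted crown projects (264,194). The head estimate holds, so I'm descending.

```bash
python3 -m creep '[[[0.001,0.001,0.004],0],[[0.002,0.003,0.014],0],[[0.002,0.003,0.026],0],[[0.002,0.003,0.038],0],[[0.002,0.003,0.05],0],[[0.002,0.003,0.06],0],[[0.002,0.003,0.069],0],[[0.002,0.003,0.075],0],[[0.002,0.003,0.079],0],[[0.002,0.003,0.08],0]]'
python3 -m creep '[[[0,0,0.00125],0],[[0,0,0.0025],0],[[0,0,0.00375],0],[[0,0,0.005],0],[[0,0,0.00625],0],[[0,0,0.0075],0],[[0,0,0.00875],0],[[0,0,0.01],0],[[0,0,0.01125],0],[[0,0,0.0125],0]]'
```

```text
time_s: 2.7
position: [0.4832, 0.1643, 0.1256]
tcp_rot: [-0.0, 0.115, 0.993, -0.0]
wrist_force: [0.3, 0.6, -0.2]
grip_width: 0.0006
gripper_force: 0.0
time_s: 3.95
position: [0.4831, 0.1643, 0.1131]
tcp_rot: [-0.0, 0.115, 0.993, -0.0]
wrist_force: [-0.2, 0.5, 0.1]
grip_width: 0.0003
gripper_force: 0.0
```

```bash
python3 -m creep '[[[-0.001,-0.001,0],0],[[-0.002,-0.002,0],0],[[-0.002,-0.002,0.001],0],[[-0.002,-0.002,0.002],0],[[-0.002,-0.002,0.003],0],[[-0.002,-0.002,0.004],0],[[-0.002,-0.002,0.005],0],[[-0.002,-0.002,0.006],0],[[-0.002,-0.002,0.0065],0],[[-0.002,-0.002,0.0065],0]]'
```

```text
time_s: 5.2
position: [0.4848, 0.1619, 0.1071]
tcp_rot: [0.0, 0.115, 0.993, 0.0]
wrist_force: [-0.9, -0.1, 4.5]
grip_width: 0.0006
gripper_force: 2.3
```

```bash
python3 -m creep '[[[0,0,0.0003],0],[[0,0,0.0003],0],[[0,0,0.0003],0],[[0,0,0.0003],0],[[0,0,-0.002],0],[[0,0,-0.01],0],[[0,0,-0.03],0],[[0,0,-0.055],0],[[0,0,-0.08],0],[[0,0,-0.095],0]]'
python3 -m creep '[[[-0.005,-0.022,-0.005],0],[[-0.015,-0.066,-0.005],0],[[-0.026,-0.118,-0.005],0],[[-0.037,-0.172,-0.005],0],[[-0.049,-0.226,-0.005],0],[[-0.060,-0.280,-0.005],0],[[-0.071,-0.332,-0.005],0],[[-0.081,-0.380,-0.005],0],[[-0.090,-0.418,-0.005],0],[[-0.094,-0.438,-0.005],0]]'
python3 - <<'E'
from h import *
o=robot.get_obs();c=save('wrist','pics/w2.png')
def fix(o,c):
    from scipy.spatial.transform import Rotation as R
    q=o['tcp_rot'];W=np.eye(4);W[:3,:3]=R.from_quat([q[1],q[2],q[3],q[0]]).as_matrix();W[:3,3]=o['position'];W=W@np.array(c['T_tool_cam'])
    c['R']=W[:3,:3].T;c['t']=-c['R']@W[:3,3]
fix(o,c);print(o['position'],proj(c,[.475,-.286,.135]),proj(c,[.475,-.286,.1125]))
s=save('scene','pics/s1.png');a=cv2.imread('pics/s0.png');b=cv2.imread('pics/s1.png')
print('B region diff',cv2.absdiff(a,b)[170:215,155:183].mean())
E
```

```text
time_s: 6.45
position: [0.4848, 0.1619, 0.2031]
tcp_rot: [0.001, 0.115, 0.993, 0.0]
wrist_force: [-0.9, -0.1, 0.3]
grip_width: 0.0007
gripper_force: 0.0
time_s: 7.7
position: [0.476, -0.2875, 0.2063]
tcp_rot: [-0.0, 0.115, 0.993, 0.0]
wrist_force: [-0.2, 0.7, 0.2]
grip_width: 0.0003
gripper_force: 0.0
[ 0.47601489 -0.28750349  0.20632148] [261.70857959 205.84229401] [261.57379409 197.06882997]
B region diff 2.1613756613756614
```

View pics/w2.png

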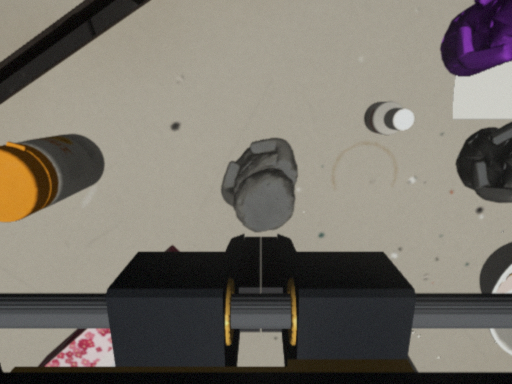

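The head of figure_a is at about (265,201), within 4 px of the prediction, so the TCP is over the crown. Descending.

```bash
python3 -m creep '[[[0,0.001,0.003],0],[[0,0.001,0.008],0],[[0,0.001,0.016],0],[[0,0.001,0.024],0],[[0,0.001,0.032],0],[[0,0.001,0.039],0],[[0,0.001,0.045],0],[[0,0.001,0.049],0],[[0,0.001,0.052],0],[[0,0.001,0.053],0]]'
python3 -m creep '[[[0,0,0.00125],0],[[0,0,0.0025],0],[[0,0,0.00375],0],[[0,0,0.005],0],[[0,0,0.00625],0],[[0,0,0.0075],0],[[0,0,0.00875],0],[[0,0,0.01],0],[[0,0,0.011],0],[[0,0,0.0115],0]]'
```

```text
time_s: 9.05
position: [0.4766, -0.2851, 0.1537]
tcp_rot: [0.0, 0.115, 0.993, 0.0]
wrist_force: [0.3, -0.1, -0.6]
grip_width: 0.0003
gripper_force: 0.0
time_s: 10.3
position: [0.4766, -0.2851, 0.1422]
tcp_rot: [-0.0, 0.115, 0.993, 0.0]
wrist_force: [0.2, 0.4, -0.3]
grip_width: 0.0005
gripper_force: 0.0
```

```bash
python3 -m creep '[[[0,0,0.001],0],[[0,0,0.002],0],[[0,0,0.003],0],[[0,0,0.004],0],[[0,0,0.005],0],[[0,0,0.006],0],[[0,0,0.0068],0],[[0,0,0.0075],0],[[0,0,0.0075],0],[[0,0,0.0075],0]]'
```

```text
time_s: 11.55
position: [0.4767, -0.2851, 0.1349]
tcp_rot: [0.0, 0.115, 0.993, -0.0]
wrist_force: [0.0, 1.2, 2.4]
grip_width: 0.0004
gripper_force: 0.9
```

```bash
python3 -m creep '[[[0,0,0.0005],0],[[0,0,0.0006],0],[[0,0,0.0006],0],[[0,0,0.0006],0],[[0,0,-0.002],0],[[0,0,-0.01],0],[[0,0,-0.027],0],[[0,0,-0.047],0],[[0,0,-0.065],0],[[0,0,-0.073],0]]'
python3 -m creep '[[[0.001,0.009,0],0],[[0.002,0.028,0],0],[[0.004,0.056,0],0],[[0.005,0.088,0],0],[[0.007,0.120,0],0],[[0.009,0.152,0],0],[[0.011,0.182,0],0],[[0.012,0.207,0],0],[[0.014,0.225,0],0],[[0.014,0.232,0],0]]'
python3 - <<'E'
from h import *
from scipy.spatial.transform import Rotation as R
o=robot.get_obs();c=save('wrist','pics/w3.png')
q=o['tcp_rot'];W=np.eye(4);W[:3,:3]=R.from_quat([q[1],q[2],q[3],q[0]]).as_matrix();W[:3,3]=o['position'];W=W@np.array(c['T_tool_cam'])
c['R']=W[:3,:3].T;c['t']=-c['R']@W[:3,3]
np.savez('pics/w3.npz',**c)
print(o['position'],proj(c,[.517,-.056,.146]))
im=cv2.imread('pics/w3.png')[110:270,160:360];cv2.imwrite('pics/w3c.png',np.clip(cv2.resize(im,(750,600),interpolation=3)*1.8,0,255).astype(np.uint8))
E
```

```text
time_s: 12.8
position: [0.4768, -0.2852, 0.2088]
tcp_rot: [0.001, 0.115, 0.993, -0.0]
wrist_force: [-0.4, 0.1, -0.2]
grip_width: 0.0002
gripper_force: 0.0
time_s: 14.05
position: [0.5157, -0.0547, 0.2075]
tcp_rot: [-0.0, 0.114, 0.993, 0.0]
wrist_force: [-1.1, -0.3, -0.9]
grip_width: 0.0004
gripper_force: 0.0
[ 0.51567982 -0.05469254  0.20747855] [258.50541391 214.36544835]
```

View pics/w3c.png

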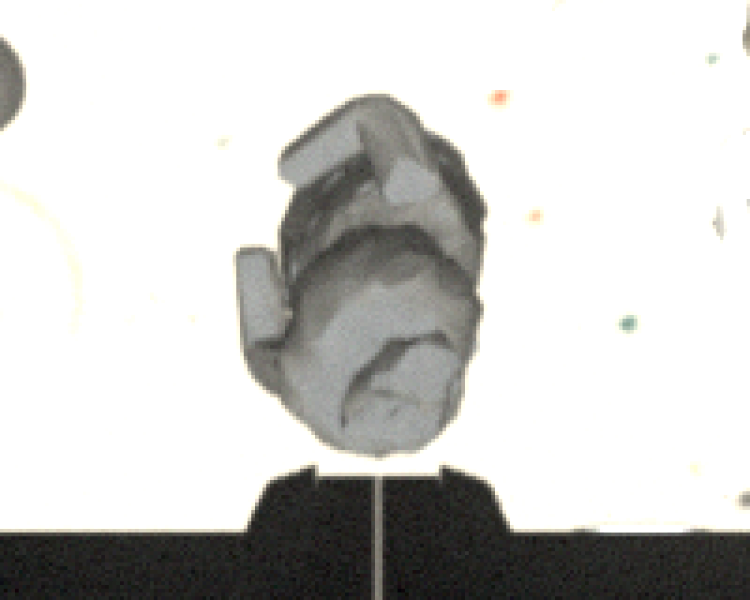

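The topknot is at about (268,215), 9 px right of the prediction, so its crown is about (0.518, -0.051). I'm correcting sideways and descending.

```bash
python3 -m creep '[[[0,0.001,0.001],0],[[0,0.002,0.004],0],[[0,0.002,0.009],0],[[0,0.002,0.016],0],[[0,0.002,0.023],0],[[0,0.002,0.030],0],[[0,0.002,0.036],0],[[0,0.002,0.040],0],[[0,0.002,0.042],0],[[0,0.002,0.043],0]]'
python3 -m creep '[[[0,0,0.00125],0],[[0,0,0.0025],0],[[0,0,0.00375],0],[[0,0,0.005],0],[[0,0,0.00625],0],[[0,0,0.0075],0],[[0,0,0.00875],0],[[0,0,0.0095],0],[[0,0,0.010],0],[[0,0,0.010],0]]'
```

```text
time_s: 15.35
position: [0.5163, -0.054, 0.1647]
tcp_rot: [0.0, 0.115, 0.993, -0.0]
wrist_force: [-0.4, -0.2, 0.3]
grip_width: 0.0008
gripper_force: 0.0
time_s: 16.6
position: [0.5163, -0.054, 0.1547]
tcp_rot: [-0.0, 0.115, 0.993, -0.0]
wrist_force: [0.5, 0.5, 0.1]
grip_width: 0.0002
gripper_force: 0.0
```

```bash
python3 -m creep '[[[0,0.002,0],0],[[0,0.003,0],0],[[0,0.003,0.001],0],[[0,0.003,0.002],0],[[0,0.003,0.003],0],[[0,0.003,0.004],0],[[0,0.003,0.005],0],[[0,0.003,0.006],0],[[0,0.003,0.007],0],[[0,0.003,0.008],0]]'
python3 -m creep '[[[0,0,0.0006],0],[[0,0,0.0012],0],[[0,0,0.0016],0],[[0,0,0.0016],0],[[0,0,0.0016],0],[[0,0,0.0016],0],[[0,0,0.0016],0],[[0,0,0.0016],0],[[0,0,0.0016],0],[[0,0,0.0016],0]]'
```

```text
time_s: 17.85
position: [0.517, -0.0511, 0.1467]
tcp_rot: [0.0, 0.115, 0.993, -0.0]
wrist_force: [-0.6, 0.3, 0.4]
grip_width: 0.0008
gripper_force: 0.0
time_s: 19.1
position: [0.5174, -0.0511, 0.146]
tcp_rot: [0.001, 0.115, 0.993, -0.0]
wrist_force: [-1.2, 1.2, 7.2]
grip_width: 0.0004
gripper_force: 3.6
```

Firm contact of about 7 N, held for a second. Now lifting clear and checking.

```bash
python3 -m creep '[[[0,0,0],0],[[0,0,-0.002],0],[[0,0,-0.006],0],[[0,0,-0.015],0],[[0,0,-0.03],0],[[0,0,-0.05],0],[[0,0,-0.07],0],[[0,0,-0.085],0],[[0,0,-0.095],0],[[0,0,-0.1],0]]'
python3 -m creep '[[[0.005,0.02,0],0],[[0.02,0.06,0],0],[[0.03,0.11,0],0],[[0.05,0.16,0],0],[[0.07,0.21,0],0],[[0.08,0.26,0],0],[[0.1,0.31,0],0],[[0.11,0.35,0],0],[[0.12,0.38,0],0],[[0.12,0.39,0],0]]'
python3 - <<'E'
from h import *
save('scene','pics/s2.png');save('top','pics/t2.png')
a=np.vstack([cv2.imread('pics/s2.png')[130:290,130:390]]);b=cv2.imread('pics/t2.png')[120:240,160:360]
for n,r in(('s',(130,290,140,380)),('t',(120,240,160,360))):
    x=cv2.imread(f'pics/{n}0.png');y=cv2.imread(f'pics/{n}2.png');d=cv2.absdiff(x,y)[r[0]:r[1],r[2]:r[3]].max(2);print(n,d.mean(),(d>25).sum())
cv2.imwrite('pics/end.png',cv2.resize(a,(780,480)))
E
```

```text
time_s: 20.35
position: [0.517, -0.0511, 0.2456]
tcp_rot: [0.0, 0.115, 0.993, -0.0]
wrist_force: [-0.2, 1.0, -0.7]
grip_width: -0.0001
gripper_force: 0.0
time_s: 21.6
position: [0.4885, 0.3572, 0.2445]
tcp_rot: [-0.001, 0.114, 0.994, -0.0]
wrist_force: [0.4, -0.3, -0.4]
grip_width: 0.0
gripper_force: 0.0
s 1.8726302083333333 0
t 2.50975 0
```

View pics/end.png

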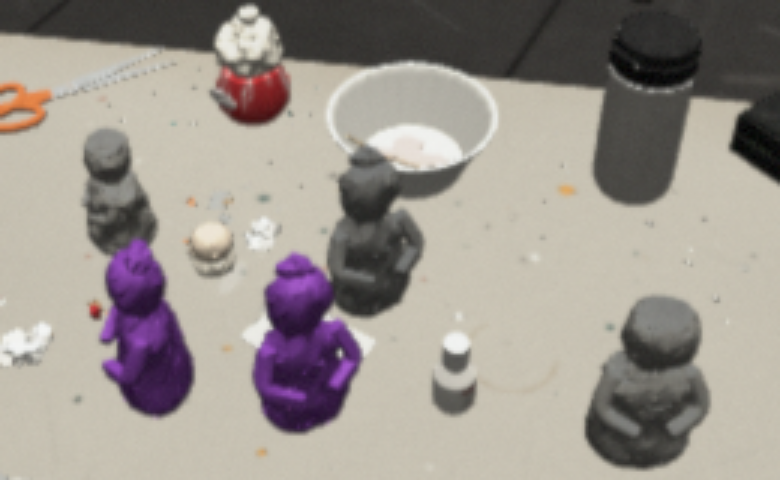

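Everything stands as it did at the start, with no changed pixels in either view, and the hand is clear.

```bash
python3 -c "
from station import robot
print(robot.finish_job())"
```

```text
the job is handed in; nothing more can be done
None
```

I touched all three crowns in order (shortest, middle, tallest) at about 2–7 N wrist force, nothing shifted visibly in the before/after images, the hand is clear, and the job is handed in at about 22 s, with no verdict returned.

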